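Hang the work lamp on the bench board by its keyhole plate

ROBOT

A 7-joint arm with a two-finger parallel gripper is mounted at the origin on the work surface. World frame = base frame: x ahead of the robot, y to its left, z up, the work surface at z = 0. Lengths are in mm, angles in rad, forces in N, time in s.
With the tool pointing down it reaches from about 350 to 900 mm from the base axis. Payload 8.1 kg.
Tool frame: the origin (TCP) lies at the very end of the fingers, on their centre line; the grasp point (between the pads) lies 19 mm behind it; y points along the fingers, z is the direction in which the jaws open and shut, and the axes are right-handed (so a half turn about y gives the same grasp; the last joint's range is limited). The gripper opens to 92 mm and grips with 3 to 60 N. Pads are 19 mm wide; open, the fingers measure 130 mm over their backs; the gripper's body (75 mm by 190 mm) begins 47 mm behind the grasp point.
Start: joints at [1.231, 0.434, 0.025, 1.573, -0.012, 1.134, -0.075], TCP at [146.596, -607.579, 197.542] pointing down, gripper open.
Joint ranges: [-2.62, 2.62], [-0.44, 2.09], [-1.27, 1.32], [0.08, 2.57], [-1.32, 4.46], [0.12, 2], [-2.74, 2.74]. Speed limits (rad/s): [2.22, 2.22, 3.01, 3.01, 3.14, 3.14, 3.14].

INTERFACE

Orientations are given as a unit quaternion [x, y, z, w].
In Python, from cell import manip gives the robot as it stands.
- The arm moves only by the tool servo_tool, never from a script. Its argument "rows" is one flat list of numbers, 4 for each row, row after row: the shift along the tool's x, y, z in m, then the turn about the tool's y in degrees. A call has 1 to 10 rows; each row shifts and turns the pose as measured when the row begins, along the tool's axes as they then stand; what a row does not reach is not made up. A row lasts 1/10 s, in which the tool goes at most 50 mm and 8.59 degrees, less where a joint would pass 70% of its speed; a pose out of reach is approached as far as the arm can. A call with a gripper value outside its range is refused whole. "hand" is the finger opening in m, from 0 to 0.0918, set as the call begins (left out, the last holds). The fingers move at their own pace and stop on an object; the grip force is fixed at half the most. Time passes only in rows, so rows that do not move let the fingers close. It gives the time, the measured TCP pose, the force and the opening at its end, in the units of the state.
- manip.read_state(): the state, without advancing time (a new reading comes with each control period).
- manip.grab_frame(name): name is "scene" or "top"; returns a dict with "frame" (384x512x3 uint8, blue, green, red), "mtx" (3x3 intrinsics, pixels), "R" (3x3) and "t" (3): a world point X has camera coordinates R X + t. Camera axes: x right, y down, z forward; pixel columns grow to the right and rows downward; lengths in mm; the calibration is good to about 2 mm. A picture is of the moment at which its call begins. There is no depth.
- manip.hand_in(): hands the job in, once; it reports no verdict.
Trained networks look in the newest picture that a camera, given by its name, has taken for a name from the list of things; names that differ only in an ending like _2 or _b are one class to them, and where a whole thing is asked for, a point or a joint stands for the part that bears it (a point fixed in the world has none). Each returns a list of dicts, best first, with "confidence" (0 to 1); they miss things now and then, are a little off and sometimes report something else, mostly with a low value. They report only what shows in the picture. A call takes as long as a camera call. They do not tell look-alikes from the thing itself.
- manip.cut_out(thing, camera): "region" (384x512 bool, what is visible of it) and "at" ([column, row] in pixels, amid what is visible of it).
- manip.spot_point(thing, camera): "at" ([column, row] in pixels: a listed point, or the origin of a listed thing).
The state is a dict: "time": time; "joint_positions": joint angles; "dq": joint speeds; "tau": joint torques, N m; "position": TCP position; "ee_rot": TCP orientation; "force": force on the tool from outside, world axes, zero at the start; "torque": the same for the moment, N m; "opening": finger opening in mm.
Only numpy, scipy, OpenCV 4.12 (cv2) and the standard library are available. Lean on these libraries where they do the work, as an engineer would, in place of code of your own. Each camera call takes 0.05 s, during which the arm holds its last target.

TASK

Pick up the small work lamp by its arm and hang it on the brass-headed stud of the upright plywood board: pass the round hole of its back plate over the stud's head until the plate is flat on the board, then slide it down until the stud sits fully home in the top of the slot, and let go so that it hangs upright and still. The stud may be clamped anywhere near the red mark, so feel for it gently - never push the lamp against the board or stud with more than about 25 N - and leave the other things on the bench where they are.

Things in the scene. Friction and masses are not known exactly. Their poses are not given: they have to be found in the camera images.
- lamp: Loose work lamp, 0.28 to 0.52 kg, standing upright on its plate's bottom edge and its shade. Origin: bottom centre of the rear face of the blue back plate; z up; -x points out of the plate's front along the arm; y across. Plate 80 wide (y), 115 high, 5 thick (x 0 to -5), with a keyhole at y = 0. Yellow shade, diameter 74, centred at x = -115, from z = 0 to 63; black neck above it.
- lamp_grip (a point): Best grip: point on the centre line of the lamp's aluminium arm, 50 mm in front of the plate's rear face, 100 mm above the lamp's foot. The arm is 20 wide (y), 16 high, and runs from the plate to x = -127; grip it from above across its width. Same axes as the lamp.
- keyhole (a point): Centre of the keyhole's entry hole on the plate's rear face, 52 mm above the lamp's foot. Eight-sided hole, 22 mm across flats; 45-degree flats lead up into the slot. Same axes as the lamp.
- slot_end (a point): Where the stud's axis lies, on the plate's rear face, when the lamp hangs fully home: 74 mm above the lamp's foot, 22 mm above the hole's centre. The slot is 11 mm wide and its flat top end is at 78 mm. Same axes as the lamp.
- mount: Fixed upright plywood board, 260 wide (y), 200 high, 18 thick, struts behind. Origin: bottom centre of its flat front face, at bench height; -x points out of the front, z up, y along the face. A flush aluminium T-track crosses the face 165 mm up. A lamp hung on it has the board's axes: lamp origin 113 mm above the bench as the hole passes the head, 91 mm when fully home.
- mark (a point): Point on the front face above a short red line, on the track's centre line, 165 mm up; board's axes. The one stud is clamped on that line anywhere within 20 mm either side along y: its place is not measured; it does not slide. Shank diameter 8, brass head diameter 16 and 5 thick; the head's underside is 8.5 mm, its front 13.5 mm from the face.
- tape: Bystander, leave alone: grey pocket tape measure, 70 x 38 x 66 high. Origin at its underside (centre).
- offcut: Bystander, leave alone: small wood offcut, 50 x 60 x 30 high. Origin at its underside (centre).
- glue: Bystander, leave alone: white glue bottle with red cap, diameter 60, 170 high. Origin at its underside (centre).
- jar: Bystander, leave alone: screw jar, diameter 66, 80 high. Origin at its underside (centre).
- driver: Bystander, leave alone: screwdriver lying on the bench. Origin at its underside.
- mallet: Bystander, leave alone: hammer lying on the bench. Origin at its underside.
- square: Bystander, leave alone: joiner's square, 18 high. Origin at its underside.
Not all that is in view belongs to the job. What is shaped like the lamp but pink or turquoise is not meant.

How it is judged (in metres and radians):
On the way, in this order (a step that is already met when the one before it is completed fails the run):
1. the lamp is lifted clear of the bench (foot above 40 mm) (height (world z) of lamp above 0.04 m), for 0.2 s.
2. the entry hole is over the stud's head: plate within 5 mm of the board's face, lamp still at least 101 mm up, square to the board within 0.15 rad (x of lamp in the frame of mount between -0.005 and 0.005 m and y of lamp in the frame of mount between -0.026 and 0.026 m and z of lamp in the frame of mount between 0.101 and 0.125 m and angle between the x axis of lamp and the x axis of mount, either way round below 0.15 rad), for 0.1 s.
At the end, for the whole second after the job is handed in: The lamp hangs from the stud, fully home in the slot: its foot 85 to 97 mm above the bench, the foot of its back plate within 6 mm of the board's face, within 26 mm of the mark sideways, upright and square to the board within 0.15 rad, resting on the stud or board with more than 1 N, and still (z of lamp in the frame of mount between 0.085 and 0.097 m and x of lamp in the frame of mount between -0.006 and 0.005 m and y of lamp in the frame of mount between -0.026 and 0.026 m and angle between lamp's own z axis and vertical below 0.15 rad and angle between the x axis of lamp and the x axis of mount, either way round below 0.15 rad and contact force between lamp and mount above 1 N and linear speed of lamp below 0.02 m/s and angular speed of lamp below 0.2 rad/s); the robot touches nothing.
It fails at once if the lamp is pushed against the board or stud with more than 35 N while the fingers are on it (contact force between lamp and mount above 35 N and contact force between the fingers and lamp above 3 N).
It fails at once if a bystander is moved more than 25 mm (distance of any of tape, offcut, glue, jar, driver, mallet, square from where it was at the start of the episode above 0.025 m).
It also fails if it takes over 67 s, if anything falls off the work surface, if the arm or the gripper's body presses on something with over 40 N, if the wrist force passes 120 N, or if a joint passes its speed limit or range.

## Working session

There is one attempt and no reset: what is moved stays moved. The work goes in short steps, Python scripts to look and compute and a tool call to move; the robot and the scene stay as the last step left them, time stands still between calls to the robot, and variables do not carry over. Pictures are saved under pics/ and viewed, and the job is handed in when it is done.

Besides the shell and the picture viewer there is one more tool, called after "Request:" as name(argument=value, ...) on one line, values as JSON. servo_tool: Moves the arm, as the interface text tells. Its arguments: {"type":"object","properties":{"rows":{"type":"array"},"hand":{"type":"number"}},"required":["rows"]}

```bash
ls; mkdir -p pics
python3 - <<'E'
from cell import manip
import cv2,json,numpy as np
print(manip.read_state())
for n in("scene","top"):
    f=manip.grab_frame(n); cv2.imwrite(f"pics/{n}0.png",f["frame"]); print(n,f["mtx"],f["R"],f["t"])
    np.savez(f"{n}.npz",K=f["mtx"],R=f["R"],t=f["t"])
E
```

```text
pics
{'time': 0.0, 'joint_positions': array([ 1.23138622,  0.43518463,  0.0249775 ,  1.57412114, -0.01163523,
        1.1340156 , -0.0751184 ]), 'dq': array([-0.00049328, -0.00045974,  0.00063356, -0.0009274 ,  0.00033252,
        0.00053284, -0.00049192]), 'tau': array([ 1.03435315e-03, -6.67853379e+01,  9.85343568e-01, -3.14458644e+01,
       -6.05383096e-02,  4.29996278e-02,  1.90088031e-04]), 'position': array([ 146.43969675, -607.00796511,  196.75958777]), 'ee_rot': array([-0.08359732,  0.70270991, -0.7016103 ,  0.08338619]), 'force': array([ 0.05349606, -0.17201251, -0.95292367]), 'torque': array([-0.05239995,  0.04047386, -0.01693376]), 'opening': 91.90283031862683}
scene [[468.40930422   0.         248.04149467]
 [  0.         468.40930422 199.04228496]
 [  0.           0.           1.        ]] [[-0.46828108  0.88345442 -0.01486984]
 [ 0.49281835  0.24717949 -0.83428555]
 [-0.73337774 -0.39800827 -0.55113203]] [ 404.52419045 -120.34136409 1725.60265181]
top [[455.70981835   0.         256.67710807]
 [  0.         455.70981835 185.14523186]
 [  0.           0.           1.        ]] [[ 0.00129248 -0.99988443  0.01514791]
 [-0.99373174 -0.00297752 -0.11175134]
 [ 0.11178353 -0.01490853 -0.99362074]] [-173.72137115  546.26352569 1485.33714837]
```

View pics/scene0.png

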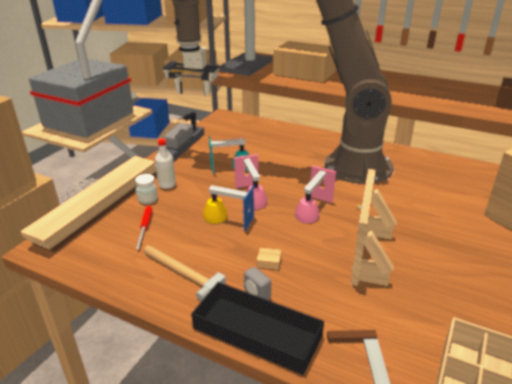

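View pics/top0.png

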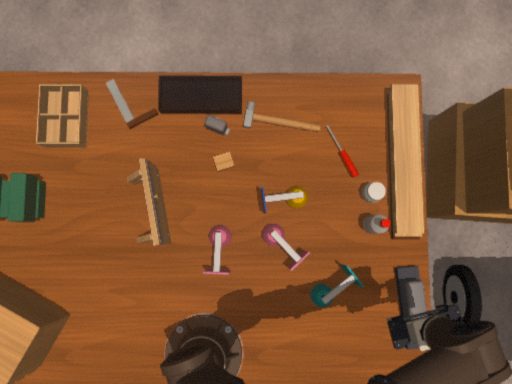

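```bash
cat > h.py <<'E'
import numpy as np
C={n:np.load(f"{n}.npz") for n in("scene","top")}
def ray(n,uv):
    c=C[n];o=-c['R'].T@c['t'];d=c['R'].T@np.linalg.inv(c['K'])@[uv[0],uv[1],1];return o,d
def onz(n,uv,z):
    o,d=ray(n,uv);return o+d*(z-o[2])/d[2]
def proj(n,X):
    c=C[n];p=c['K']@(c['R']@np.asarray(X,float)+c['t']);return p[:2]/p[2]
def tri(uv1,uv2):
    o1,d1=ray('scene',uv1);o2,d2=ray('top',uv2);d1=d1/np.linalg.norm(d1);d2=d2/np.linalg.norm(d2)
    s=np.linalg.lstsq(np.c_[d1,-d2],o2-o1,rcond=None)[0];a=o1+d1*s[0];b=o2+d2*s[1];return (a+b)/2,np.linalg.norm(a-b)
E
python3 - <<'E'
from cell import manip
from h import *
Z=dict(lamp=0,lamp_grip=100,keyhole=52,slot_end=74,mount=0,mark=165,tape=0,offcut=0,glue=0,jar=0,driver=0,mallet=0,square=0)
for t in Z:
  for c in("scene","top"):
    for r in manip.spot_point(t,c): print(t,c,np.round(r["at"],1),round(r["confidence"],2),np.round(onz(c,r["at"],Z[t])))
E
```

```text
lamp scene [246.9 187. ] 0.79 [ 309. -298.    0.]
lamp scene [250.7 223.8] 0.71 [ 493. -188.    0.]
lamp scene [213.7 163.2] 0.65 [ 216. -490.    0.]
lamp scene [321.5 195.8] 0.63 [247. -49.   0.]
lamp scene [350.9 338.8] 0.17 [779. 220.   0.]
lamp top [347.3 272.9] 0.89 [ 256. -476.    0.]
lamp top [217.  269.9] 0.77 [266. -41.   0.]
lamp top [298.8 259.1] 0.76 [ 302. -314.    0.]
lamp top [261.8 204.3] 0.68 [ 485. -190.    0.]
lamp_grip scene [224.1 141.6] 0.94 [ 214. -440.  100.]
lamp_grip scene [315.8 179.9] 0.85 [317. -49. 100.]
lamp_grip scene [249.2 166.7] 0.74 [ 336. -274.  100.]
lamp_grip top [213.9 259.5] 0.78 [305. -38. 100.]
lamp_grip top [278.7 196.2] 0.6 [ 504. -241.  100.]
lamp_grip top [289.4 250.3] 0.55 [ 334. -274.  100.]
lamp_grip top [340.2 282.9] 0.55 [ 234. -432.  100.]
keyhole scene [245.6 213.2] 0.86 [ 514. -193.   52.]
keyhole scene [248.1 174. ] 0.7 [ 307. -294.   52.]
keyhole scene [209.4 151.6] 0.68 [ 227. -498.   52.]
keyhole scene [321.  182.4] 0.68 [249. -54.  52.]
keyhole top [218.5 273.9] 0.97 [257. -50.  52.]
keyhole top [299. 258.] 0.96 [ 308. -309.
[... 1139 characters left out ...]
-32.   0.]
tape top [262.5 200.2] 0.33 [ 499. -193.    0.]
offcut scene [271.7 263.6] 0.72 [629. -51.   0.]
offcut top [226.4 162.4] 0.66 [628. -69.   0.]
glue top [371.1 220.6] 0.75 [ 431. -560.    0.]
jar scene [148.8 195.6] 0.92 [ 506. -569.    0.]
jar top [370.9 192.4] 0.68 [ 527. -562.    0.]
driver scene [146.3 233.2] 0.79 [ 676. -446.    0.]
driver scene [248.3 224.3] 0.26 [ 498. -193.    0.]
driver top [341.8 152.4] 0.62 [ 664. -466.    0.]
driver top [372.1 193.4] 0.34 [ 523. -566.    0.]
mallet scene [178.8 271.7] 0.73 [ 772. -260.    0.]
mallet top [285.6 125.2] 0.88 [ 759. -273.    0.]
square scene [349.9 337.9] 0.82 [778. 217.   0.]
square top [139.5 123.2] 0.79 [763. 230.   0.]
```

Run:
```python
import cv2,numpy as np
s=cv2.imread("pics/scene0.png");t=cv2.imread("pics/top0.png")
def cr(i,x,y,w,h,k):return cv2.resize(i[y:y+h,x:x+w],None,fx=k,fy=k,interpolation=cv2.INTER_CUBIC)
a=cr(s,195,170,70,70,5);b=cr(t,245,165,70,70,5)
cv2.imwrite("pics/lampcrop.png",np.hstack([a,b]))
a=cr(s,335,160,70,140,4);b=cr(t,120,145,60,112,5)
cv2.imwrite("pics/boardcrop.png",np.hstack([a,b]))
```

```text
(no output)
```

View pics/lampcrop.png

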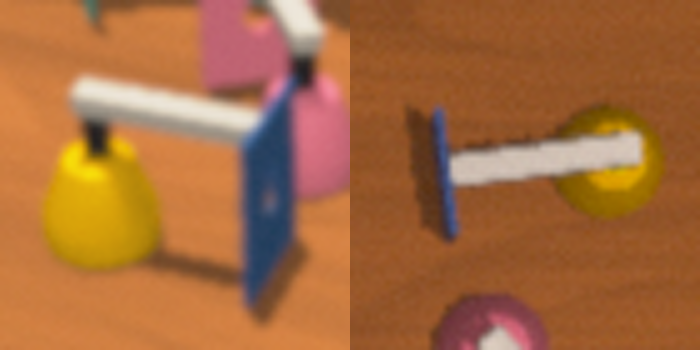

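View pics/boardcrop.png

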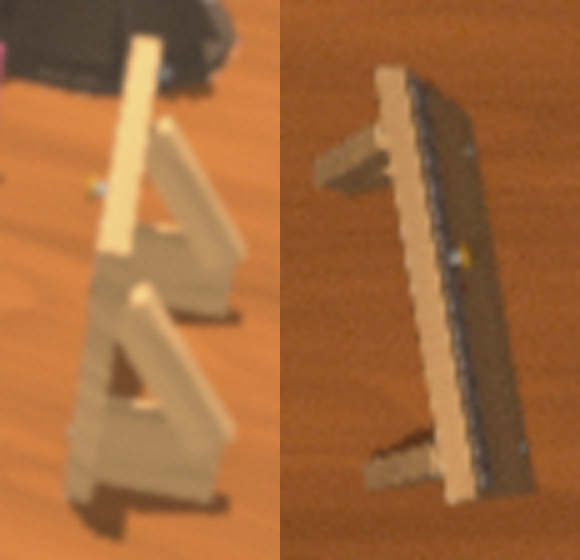

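Run:
```python
import cv2
from h import *
t=cv2.imread("pics/top0.png");s=cv2.imread("pics/scene0.png")
for nm,i,x0,y0,w,h in(("top",t,245,165,70,70),("scene",s,195,170,70,70)):
    hsv=cv2.cvtColor(i,cv2.COLOR_BGR2HSV);roi=np.zeros(i.shape[:2],np.uint8);roi[y0:y0+h,x0:x0+w]=1
    bl=cv2.inRange(hsv,(100,90,40),(130,255,255))*roi
    ye=cv2.inRange(hsv,(20,180,80),(35,255,255))*roi
    wh=cv2.inRange(hsv,(0,0,120),(180,70,255))*roi
    for n,m in(("blue",bl),("yel",ye),("white",wh)):
        k,l,st,_=cv2.connectedComponentsWithStats(m)
        j=1+st[1:,4].argmax();p=np.argwhere(l==j)[:,::-1].astype(np.float32)
        r=cv2.minAreaRect(p);print(nm,n,len(p),p.mean(0),r)
        if nm=="top":
            z={"blue":115,"white":108,"yel":30}[n]
            q=np.array([onz("top",c,z) for c in cv2.boxPoints(r)]);print(np.round(q[:,:2],1).tolist(),np.round(q.mean(0),1))
# board top in top view
q=np.array([[377,68],[408,68],[477,500],[447,502]],float);q=(q-[280,0])/5+[120,145]
P=np.array([onz("top",c,200)for c in q]);print(np.round(P,1))
u=(P[1]+P[2])/2;d=P[2]-P[1];print("front mid",u,np.linalg.norm(d),np.linalg.norm(P[0]-P[1]),np.degrees(np.arctan2(-d[0],d[1])),d)
d=P[3]-P[0];print(np.linalg.norm(d),d)
# stud head
print(tri((358.7,206.7),(156.4,196.6)))
```

```text
top blue 26 [263.53845 199.26923] ((263.56158447265625, 198.9923095703125), (22.20221710205078, 1.1163126230239868), 82.87498474121094)
[[528.2, -186.9], [528.6, -190.4], [459.3, -199.0], [458.9, -195.5]] [ 493.7 -192.9  115. ]
top yel 212 [297.53302 198.32547] ((296.5, 197.0), (20.0, 19.0), 90.0)
[[540.9, -273.7], [541.1, -337.2], [474.3, -336.5], [474.2, -273.3]] [ 507.6 -305.2   30. ]
top white 249 [283.13654 196.29317] ((283.46923828125, 196.2538604736328), (6.573841094970703, 37.83059310913086), 82.87498474121094)
[[505.8, -195.5], [521.0, -314.2], [500.3, -316.6], [485.2, -198.0]] [ 503.1 -256.1  108. ]
scene blue 225 [248.2089  207.98222] ((248.0, 208.5), (37.0, 8.0), 90.0)
scene yel 466 [214.69528 211.04506] ((215.0, 210.5), (25.0, 22.0), 90.0)
scene white 268 [228.07835 191.80225] ((228.54444885253906, 192.50674438476562), (38.32020950317383, 8.808555603027344), 8.615649223327637)
[[605.9 178.  200. ]
 [606.  159.6 200. ]
 [351.8 112.5 200. ]
 [350.7 129.8 200. ]]
front mid [478.91923569 136.05230659 200.        ] 258.4838544705459 18.323596579537696 100.51894002634471 [-254.13993326  -47.1889536     0.        ]
259.7430919340781 [-255.23842676  -48.16450259    0.        ]
(array([495.85701737, 132.80620931, 164.08072315]), np.float64(1.3436721318902016))
```

Run:
```python
import cv2
from h import *
from scipy.spatial.transform import Rotation as Ro
from cell import manip
s=manip.read_state();print(np.round(Ro.from_quat(s['ee_rot']).as_matrix(),3))
t=cv2.imread("pics/top0.png");sc=cv2.imread("pics/scene0.png")
# overlay models
def box(o,h,x0,x1,y0,y1,z0,z1):
    ex=np.array([np.cos(h),np.sin(h),0]);ey=np.array([-np.sin(h),np.cos(h),0])
    return [np.array([o[0],o[1],0])+ex*x+ey*y+[0,0,z] for x in(x0,x1) for y in(y0,y1) for z in(z0,z1)]
E=[(0,1),(0,2),(0,4),(1,3),(1,5),(2,3),(2,6),(3,7),(4,5),(4,6),(5,7),(6,7)]
k=6
def up(i):return cv2.resize(i,None,fx=k,fy=k,interpolation=cv2.INTER_CUBIC)
I={"top":up(t),"scene":up(sc)}
hb=np.radians(100.6);hl=np.radians(97.2)
mo=(478.9,136.05);lo=(494.3,-190.5)
ex=np.array([np.cos(hb),np.sin(hb),0]);ey=np.array([-np.sin(hb),np.cos(hb),0])
for n in I:
    for b,c in((box(mo,hb,0,18,-130,130,0,200),(255,0,0)),(box(lo,hl,-5,0,-40,40,0,115),(0,0,255)),(box(lo,hl,-127,-5,-10,10,92,108),(0,255,0))):
        p=[tuple(((proj(n,x)+.5)*k).astype(int)) for x in b]
        for a,d in E: cv2.line(I[n],p[a],p[d],c,1)
    for yy in(-20,-16,-12):
        X=np.array([*mo,165])+ex*-13.5+ey*yy
        cv2.circle(I[n],tuple(((proj(n,X)+.5)*k).astype(int)),3,(255,0,255),1)
def c(n,x,y,w,h):return I[n][y*k:(y+h)*k,x*k:(x+w)*k]
def pad(i,h):return cv2.copyMakeBorder(i,0,h-i.shape[0],0,0,0)
cv2.imwrite("pics/ov_b.png",cv2.resize(np.hstack([c("top",120,165,60,97),c("scene",335,165,60,97)]),None,fx=1,fy=1))
cv2.imwrite("pics/ov_l.png",np.hstack([c("top",250,170,65,65),c("scene",200,175,65,65)]))
for n,i,(x,y) in(("top",t,(150,192)),("scene",sc,(353,201))):
    print(n);print(i[y:y+10,x:x+12].tolist().__repr__().replace("]], [[","]],\n[["))
```

```text
[[-0.972  0.     0.235]
 [-0.235 -0.    -0.972]
 [-0.    -1.     0.   ]]
top
[[[75, 111, 152], [85, 107, 132], [70, 81, 99], [55, 67, 83], [46, 69, 90], [41, 68, 96], [45, 72, 102], [44, 70, 101], [47, 72, 99], [41, 70, 97], [43, 67, 98], [40, 66, 99]],
[[86, 133, 175], [70, 97, 128], [74, 87, 104], [59, 68, 85], [46, 64, 86], [43, 71, 98], [41, 80, 113], [41, 70, 102], [38, 66, 96], [39, 66, 93], [42, 67, 96], [41, 70, 99]],
[[93, 148, 195], [64, 100, 132], [79, 93, 111], [56, 68, 83], [55, 71, 91], [51, 80, 108], [36, 95, 135], [25, 77, 111], [40, 69, 98], [40, 66, 93], [35, 66, 96], [43, 70, 99]],
[[93, 146, 195], [65, 98, 132], [72, 87, 108], [70, 80, 95], [84, 94, 107], [93, 114, 131], [57, 115, 156], [31, 95, 135], [31, 70, 99], [39, 65, 95], [39, 67, 96], [43, 69, 100]],
[[93, 146, 196], [62, 97, 129], [63, 81, 103], [75, 87, 98], [111, 122, 132], [118, 138, 151], [72, 126, 166], [40, 105, 148], [29, 72, 103], [38, 66, 92], [43, 71, 99], [45, 72, 98]],
[[89, 141, 192], [70, 108, 143], [68, 89, 113], [74, 84, 101], [100, 110, 122], [103, 117, 133], [59, 107, 142], [37, 105, 146
[... 2068 characters left out ...]
, [125, 160, 185], [142, 171, 192], [144, 181, 213], [139, 193, 229], [138, 203, 239], [137, 206, 241]],
[[66, 128, 208], [65, 126, 205], [62, 125, 201], [56, 123, 188], [62, 125, 176], [81, 129, 171], [105, 140, 174], [123, 156, 189], [131, 176, 214], [138, 195, 233], [136, 206, 239], [136, 206, 241]],
[[67, 127, 206], [63, 125, 204], [64, 124, 202], [56, 118, 186], [59, 117, 176], [67, 119, 175], [80, 125, 182], [99, 145, 198], [123, 178, 222], [136, 201, 237], [138, 208, 240], [136, 206, 241]],
[[65, 125, 205], [65, 125, 204], [63, 122, 201], [60, 120, 193], [59, 117, 185], [62, 119, 187], [69, 125, 195], [89, 143, 209], [117, 178, 228], [135, 203, 239], [140, 210, 241], [135, 206, 240]]]
```

View pics/ov_b.png

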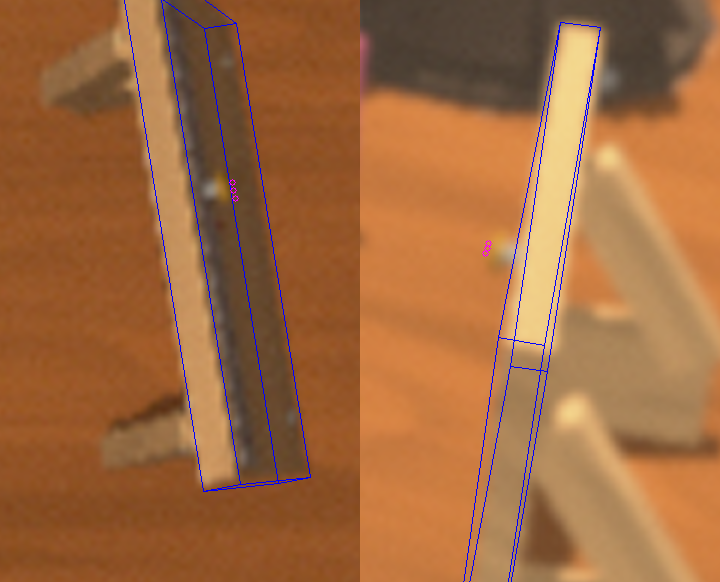

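View pics/ov_l.png

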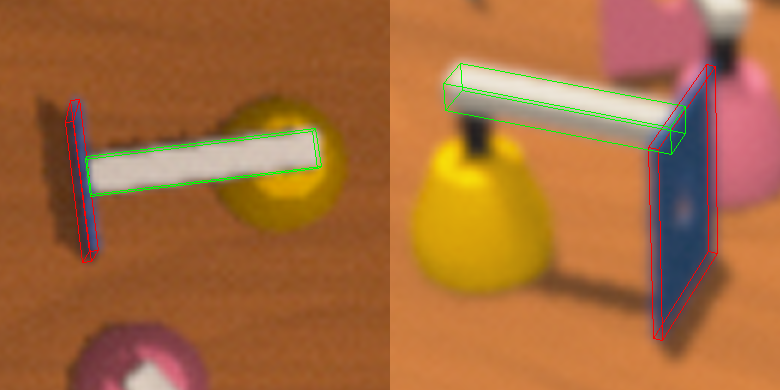

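```bash
cat > fit.py <<'E'
import cv2
from h import *
from scipy.optimize import least_squares
t=cv2.imread("pics/top0.png");sc=cv2.imread("pics/scene0.png")
def face(p,z=200):
    h=p[2];ex=np.array([np.cos(h),np.sin(h)]);ey=np.array([-ex[1],ex[0]])
    return [np.r_[p[:2]+ex*x+ey*y,z] for x,y in((0,-130),(18,-130),(18,130),(0,130))]
obs={}
for n,i,(x,y,w,h) in(("top",t,(138,152,36,100)),("scene",sc,(355,163,25,65))):
    g=i[:,:,2].astype(float)
    obs[n]=(g,(x,y,w,h))
    hsv=cv2.cvtColor(i,cv2.COLOR_BGR2HSV)
def rend(n,p,sh):
    k=8;x,y,w,h=obs[n][1]
    im=np.zeros((h*k,w*k),np.uint8)
    q=np.array([(proj(n,X)+.5-[x,y]+sh)*k for X in face(p)])
    cv2.fillPoly(im,[np.round(q*16).astype(np.int32)],255,shift=4)
    im=cv2.resize(im,(w,h),interpolation=cv2.INTER_AREA).astype(float)/255
    return cv2.GaussianBlur(im,(0,0),.7)
def edgeimg(n):
    g,(x,y,w,h)=obs[n];return g[y:y+h,x:x+w]
def cost(p,names,sh):
    c=0
    for n in names:
        m=rend(n,p,sh);g=edgeimg(n)
        d=cv2.dilate((m>.02).astype(np.uint8),np.ones((7,7)))>0
        c-=np.corrcoef(m[d],g[d])[0,1]
    return c
from scipy.optimize import minimize
for names in(["top"],["scene"],["top","scene"]):
  r=min((minimize(cost,[478.9+a,136+b,np.radians(100.6+d)],args=(names,0),method="Nelder-Mead",options=dict(initial_simplex=[[478.9+a,136+b,np.radians(100.6+d)],[483+a,136+b,np.radians(100.6+d)],[478.9+a,140+b,np.radians(100.6+d)],[478.9+a,136+b,np.radians(102.6+d)]],xatol=.02,fatol=1e-6)) for a,b,d in((0,0,0),(2,-3,-1),(-2,3,1))),key=lambda r:r.fun)
  p=r.x;print(names,np.round(p[:2],1),round(np.degrees(p[2]),2),round(r.fun,4))
  ex=np.array([np.cos(p[2]),np.sin(p[2])]);ey=np.array([-ex[1],ex[0]])
  for nm,c,uv,z in(("shank","top",(154.5,196.2),168),("head","top",(156.6,196.1),166),("shank","scene",(360,207),167),("head","scene",(357.5,205.5),165)):
    X=onz(c,uv,z)[:2]-p[:2];print("   ",nm,c,np.round([X@ex,X@ey],1))
E
python3 fit.py
```

```text
['top'] [481.8 139.3] 101.25 -0.8477
    shank top [ -5.1 -14.4]
    head top [-11.  -13.8]
    shank scene [ -5.  -17.2]
    head scene [-12.   -8.9]
['scene'] [482.6 138.9] 101.25 -0.6814
    shank top [ -4.6 -13.7]
    head top [-10.4 -13. ]
    shank scene [ -4.5 -16.5]
    head scene [-11.4  -8.2]
['top', 'scene'] [482.2 139.5] 101.49 -1.5278
    shank top [ -5.3 -13.9]
    head top [-11.1 -13.2]
    shank scene [ -5.1 -16.7]
    head scene [-12.1  -8.4]
```

Request:
servo_tool(rows=[0, -0.04, 0, 0, 0, 0, 0, -8.5, 0, 0, 0, -8.5, 0, 0, 0, -8.5, 0, 0, 0, -8.5, 0, 0, 0, -8.5, 0, 0, 0, -8.5, 0, 0, 0, -8.5, 0, 0, 0, -8.5, 0, 0, 0, -8.5], hand=0.0918)

```text
time: 2.4
position: [146.7, -607.5, 239.4]
ee_rot: [0.505, -0.495, 0.495, -0.505]
force: [-0.1, -0.2, -0.6]
opening: 91.8
```

```bash
cat > g.py <<'E'
import sys
from h import *
from scipy.spatial.transform import Rotation as Ro
from cell import manip
def rel(tgt,head=None):
    s=manip.read_state();M=Ro.from_quat(s['ee_rot']).as_matrix()
    d=M.T@(np.array(tgt)-s['position'])
    hz=np.degrees(np.arctan2(M[1,2],M[0,2]))
    print("pos",np.round(s['position'],1),"tool shift mm",np.round(d,1),"zhead",round(hz,2),"turn",None if head is None else round(-(head-hz),2),"F",np.round(s['force'],1),"T",np.round(s['torque'],2),"op",round(s['opening'],1),"t",round(s['time'],2),"tilt",np.round(M[2],3), "q7",np.round(s['joint_positions'],2))
if __name__=="__main__":
    a=list(map(float,sys.argv[1:]));rel(a[:3],a[3] if len(a)>3 else None)
E
python3 g.py 500.8 -241 190 7.2
```

```text
pos [ 146.7 -607.5  239.4] tool shift mm [-359.6   49.   361.2] zhead 1.11 turn -6.09 F [-0.1 -0.2 -0.6] T [ 0.01 -0.08  0.01] op 91.8 t 2.4 tilt [ 0.    -1.    -0.001] q7 [ 1.42  0.42 -0.25  1.49  0.11  1.24  1.17]
```

Request:
servo_tool(rows=[0, 0, 0, -6.1, -0.03, 0, 0.03, 0, -0.035, 0, 0.035, 0, -0.035, 0, 0.035, 0, -0.035, 0, 0.035, 0, -0.035, 0, 0.035, 0, -0.035, 0, 0.035, 0, -0.035, 0, 0.035, 0, -0.035, 0, 0.035, 0, 0, 0, 0, 0])

```text
time: 3.4
position: [385.6, -293.1, 238.4]
ee_rot: [0.532, -0.465, 0.468, -0.531]
force: [-0.4, -0.2, 0.4]
opening: 92.1
```

```bash
python3 g.py 500.8 -241 160 7.2
```

```text
pos [ 385.6 -293.1  238.4] tool shift mm [-37.   78.4 120.9] zhead 7.46 turn 0.26 F [-0.4 -0.2  0.4] T [ 0.03 -0.08  0.04] op 92.1 t 3.4 tilt [ 0.004 -1.     0.001] q7 [ 0.95  0.21 -0.49  1.81  0.11  1.14  0.55]
```

Request:
servo_tool(rows=[-0.012, 0.012, 0.04, 0, -0.012, 0.025, 0.04, 0, -0.012, 0.025, 0.035, 0, 0, 0.015, 0.005, 0, 0, 0, 0, 0, 0, 0, 0, 0])

```text
time: 4.0
position: [503.9, -243.0, 160.3]
ee_rot: [0.532, -0.464, 0.469, -0.53]
force: [0.2, 0.2, -0.3]
opening: 91.9
```

```bash
python3 g.py 500.8 -241 81 7.2
python3 - <<'E'
from cell import manip
import cv2,numpy as np
f={n:manip.grab_frame(n)["frame"] for n in("scene","top")}
a=cv2.resize(f["scene"][100:260,150:330],None,fx=2.2,fy=2.2,interpolation=cv2.INTER_CUBIC)
b=cv2.resize(f["top"][110:270,200:380],None,fx=2.2,fy=2.2,interpolation=cv2.INTER_CUBIC)
cv2.imwrite("pics/pre.png",np.hstack([a,b]))
E
```

```text
pos [ 503.9 -243.   160.3] tool shift mm [-3.1 79.2 -3. ] zhead 7.38 turn 0.18 F [ 0.2  0.2 -0.3] T [-0.04 -0.11  0.04] op 91.9 t 4.0 tilt [ 0.008 -1.     0.002] q7 [ 0.72  0.41 -0.5   1.76  0.23  1.03  0.26]
```

View pics/pre.png

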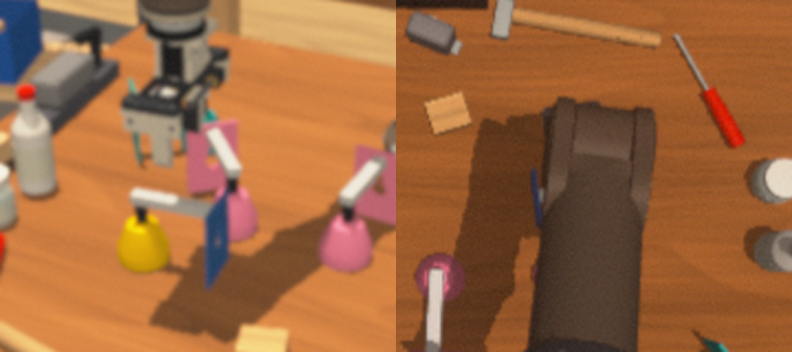

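Request:
servo_tool(rows=[-0.003, 0.02, -0.003, 0, 0, 0.02, 0, 0, 0, 0.02, 0, 0, 0, 0.012, 0, 0, 0, 0.006, 0, 0, 0, 0, 0, 0])

```text
time: 4.7
position: [499.5, -249.9, 87.6]
ee_rot: [0.53, -0.463, 0.477, -0.527]
force: [-0.7, -0.4, 0.7]
opening: 91.6
```

```bash
python3 g.py 500.8 -241 81 7.2
python3 - <<'E'
from cell import manip
import cv2,numpy as np
f={n:manip.grab_frame(n)["frame"] for n in("scene","top")}
a=cv2.resize(f["scene"][130:250,180:300],None,fx=4,fy=4,interpolation=cv2.INTER_CUBIC)
cv2.imwrite("pics/pre2.png",a)
E
```

```text
pos [ 499.5 -249.9   87.6] tool shift mm [-8.8  6.5  2.3] zhead 6.71 turn -0.49 F [-0.7 -0.4  0.7] T [ 0.02 -0.12 -0.  ] op 91.6 t 4.7 tilt [ 0.018 -1.     0.01 ] q7 [ 0.7   0.48 -0.47  1.85  0.3   0.86  0.2 ]
```

View pics/pre2.png

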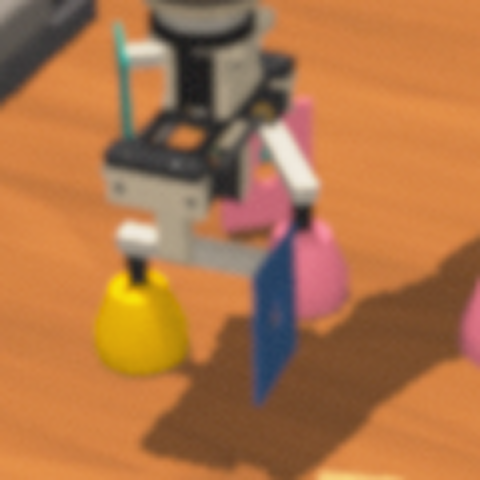

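Request:
servo_tool(rows=[-0.005, 0.003, 0.001, -0.3, -0.004, 0.003, 0.001, -0.2, 0, 0, 0, 0])

```text
time: 5.1
position: [502.7, -240.1, 83.6]
ee_rot: [0.532, -0.459, 0.476, -0.53]
force: [-0.0, -0.6, 0.6]
opening: 92.2
```

```bash
python3 g.py 500.8 -241 81 7.2
```

```text
pos [ 502.7 -240.1   83.6] tool shift mm [ 0.6  2.6 -2. ] zhead 7.28 turn 0.08 F [-0.  -0.6  0.6] T [-0.01 -0.11 -0.05] op 92.2 t 5.1 tilt [ 0.021 -1.     0.014] q7 [ 0.69  0.48 -0.47  1.87  0.3   0.84  0.19]
```

Request:
servo_tool(rows=[0, 0.003, -0.002, 0, 0, 0, 0, 0])

```text
time: 5.3
position: [500.9, -240.1, 80.6]
ee_rot: [0.532, -0.458, 0.476, -0.53]
force: [0.1, 0.8, 0.0]
opening: 91.8
```

Request:
servo_tool(rows=[0, 0, 0, 0, 0, 0, 0, 0, 0, 0, 0, 0, 0, 0, 0, 0, 0, 0, 0, 0, 0, 0, 0, 0, 0, 0, 0, 0, 0, 0, 0, 0], hand=0.0)

```text
time: 6.1
position: [500.9, -240.5, 80.7]
ee_rot: [0.532, -0.458, 0.476, -0.53]
force: [-0.6, -0.3, 0.0]
opening: 32.6
```

```bash
python3 g.py 500.8 -241 81 7.2
```

```text
pos [ 500.9 -240.5   80.7] tool shift mm [ 0.5 -0.3 -0.1] zhead 7.3 turn 0.1 F [-0.6 -0.3  0. ] T [-0.   -0.11  0.  ] op 32.6 t 6.1 tilt [ 0.021 -1.     0.014] q7 [ 0.69  0.48 -0.47  1.87  0.31  0.83  0.19]
```

Request:
servo_tool(rows=[0, 0, 0, 0, 0, 0, 0, 0, 0, 0, 0, 0, 0, 0, 0, 0, 0, 0, 0, 0, 0, 0, 0, 0])

```text
time: 6.7
position: [500.9, -240.5, 80.7]
ee_rot: [0.532, -0.458, 0.476, -0.53]
force: [-0.1, -0.4, -0.3]
opening: 0.4
```

```bash
python3 g.py 500.8 -241 81 7.2
```

```text
pos [ 500.9 -240.5   80.7] tool shift mm [ 0.5 -0.3 -0.2] zhead 7.31 turn 0.11 F [-0.1 -0.4 -0.3] T [-0.03 -0.16  0.01] op 0.4 t 6.7 tilt [ 0.021 -1.     0.014] q7 [ 0.69  0.48 -0.47  1.87  0.31  0.83  0.19]
```

Run:
```python
from cell import manip
import cv2,numpy as np
f={n:manip.grab_frame(n)["frame"] for n in("scene","top")}
a=cv2.resize(f["scene"][130:250,180:300],None,fx=3.2,fy=3.2,interpolation=cv2.INTER_CUBIC)
b=cv2.resize(f["top"][130:250,220:340],None,fx=3.2,fy=3.2,interpolation=cv2.INTER_CUBIC)
cv2.imwrite("pics/miss.png",np.hstack([a,b]))
```

```text
(no output)
```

View pics/miss.png

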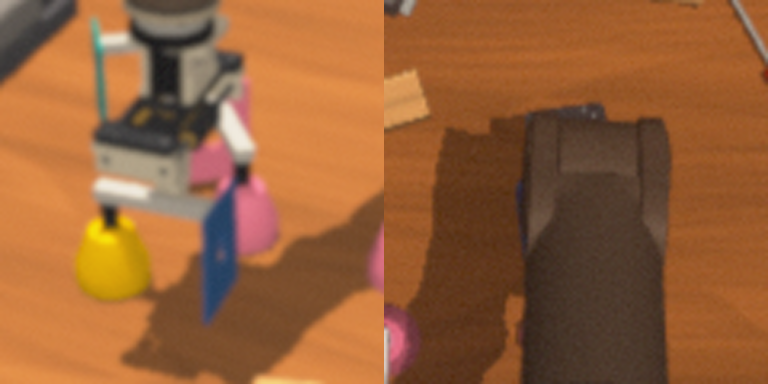

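Run:
```python
from h import *
for X in((545,-244,87.6),(555,-243,87.6),(455,-255,87.6),(500.9,-240.5,80.7),(500.9,-240.5,100),(500.8,-241,100),(501,-241,128)):print(X,np.round(proj("scene",X),1),np.round(proj("top",X),1))
```

```text
(545, -244, 87.6) [225.  204.1] [279.2 183.8]
(555, -243, 87.6) [223.6 205.9] [278.9 180.7]
(455, -255, 87.6) [236.7 188.6] [282.8 211.8]
(500.9, -240.5, 80.7) [233.5 199. ] [278.  197.7]
(500.9, -240.5, 100) [233.3 193.6] [278.4 197.1]
(500.8, -241, 100) [233.2 193.5] [278.6 197.2]
(501, -241, 128) [232.8 185.6] [279.1 196.3]
```

```bash
cat > ov.py <<'E'
import sys,cv2
from h import *
from scipy.spatial.transform import Rotation as Ro
from cell import manip
E=[(0,1),(0,2),(0,4),(1,3),(1,5),(2,3),(2,6),(3,7),(4,5),(4,6),(5,7),(6,7)]
def run(out,lamp=(494.3,-190.5,0,97.2),win={"scene":(170,110,110,110),"top":(220,130,110,110)},k=3.6,board=False):
    s=manip.read_state();M=Ro.from_quat(s['ee_rot']).as_matrix();P=s['position'];o=s['opening']/2
    B=[]
    def bx(M,P,x,y,z,c):B.append(([P+M@np.array([a,b,d]) for a in x for b in y for d in z],c))
    bx(M,P,(-9.5,9.5),(-66,0),(o,65-46+o),(0,255,0));bx(M,P,(-9.5,9.5),(-66,0),(-o,-65+46-o),(0,255,0))
    bx(M,P,(-37.5,37.5),(-90,-66),(-95,95),(255,0,255))
    h=np.radians(lamp[3]);L=np.array([[np.cos(h),-np.sin(h),0],[np.sin(h),np.cos(h),0],[0,0,1]]);l=np.array(lamp[:3])
    bx(L,l,(-5,0),(-40,40),(0,115),(0,0,255));bx(L,l,(-127,-5),(-10,10),(92,108),(255,255,0))
    O=[]
    for n,(x,y,w,hh) in win.items():
        i=manip.grab_frame(n)["frame"];c=cv2.resize(i[y:y+hh,x:x+w],None,fx=k,fy=k,interpolation=cv2.INTER_CUBIC)
        r=c.copy()
        for b,col in B:
            p=[tuple(((proj(n,X)+.5-[x,y])*k).astype(int)) for X in b]
            for a,d in E: cv2.line(r,p[a],p[d],col,1)
        O.append(r)
    cv2.imwrite(out,np.hstack(O))
if __name__=="__main__": run(sys.argv[1])
E
python3 ov.py pics/ov1.png
```

```text
(no output)
```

View pics/ov1.png

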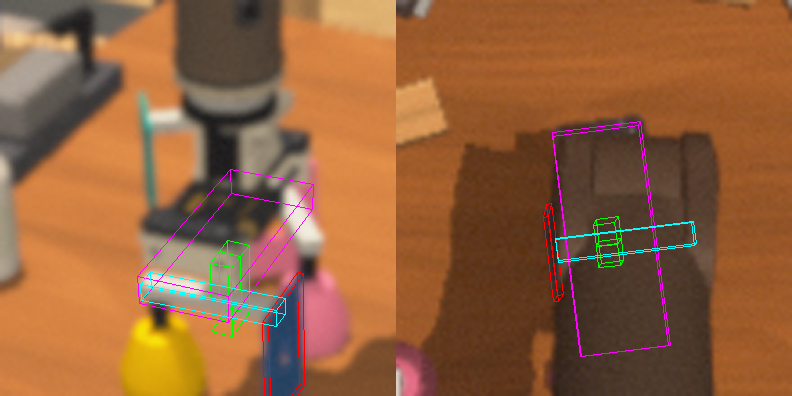

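Run:
```python
import cv2
from h import *
from scipy.spatial.transform import Rotation as Ro
Ed=[(0,1),(0,2),(0,4),(1,3),(1,5),(2,3),(2,6),(3,7),(4,5),(4,6),(5,7),(6,7)]
P=np.array([146.4,-607,196.8]);M=Ro.from_quat([-0.08359732,0.70270991,-0.7016103,0.08338619]).as_matrix();o=46
B=[([P+M@np.array([a,b,d]) for a in x for b in y for d in z],c) for x,y,z,c in(((-9.5,9.5),(-66,0),(o,o+19),(0,255,0)),((-9.5,9.5),(-66,0),(-o-19,-o),(0,255,0)),((-37.5,37.5),(-90,-66),(-95,95),(255,0,255)))]
x,y,w,h=140,20,110,110;k=6
i=cv2.imread("pics/scene0.png");c=cv2.resize(i[y:y+h,x:x+w],None,fx=k,fy=k,interpolation=cv2.INTER_CUBIC)[:600]
for b,col in B:
    p=[tuple(((proj("scene",X)+.5-[x,y])*k).astype(int)) for X in b]
    for a,d in Ed: cv2.line(c,p[a],p[d],col,1)
cv2.imwrite("pics/ov0.png",c)
```

```text
(no output)
```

View pics/ov0.png

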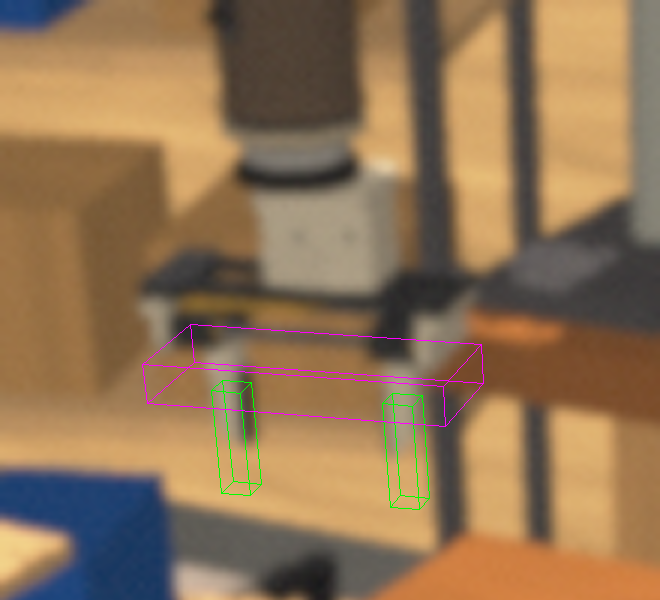

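Request:
servo_tool(rows=[0, 0, 0, 0, 0, 0, 0, 0, 0, 0, 0, 0, 0, 0, 0, 0, 0, 0, 0, 0, 0, 0, 0, 0, 0, 0, 0, 0, 0, 0, 0, 0], hand=0.0918)

```text
time: 7.7
position: [500.9, -240.5, 80.7]
ee_rot: [0.532, -0.458, 0.476, -0.53]
force: [0.1, 0.3, 0.6]
opening: 60.0
```

Request:
servo_tool(rows=[0, 0, 0, 0, 0, 0, 0, 0, 0, 0, 0, 0, 0, 0, 0, 0, 0, 0, 0, 0, 0, 0, 0, 0, 0, 0, 0, 0])

```text
time: 8.4
position: [500.9, -240.5, 80.7]
ee_rot: [0.532, -0.458, 0.476, -0.53]
force: [-0.4, 0.1, 0.3]
opening: 91.7
```

```bash
python3 ov.py pics/ov2.png; python3 g.py 500.8 -241 49 7.2
```

```text
pos [ 500.9 -240.5   80.7] tool shift mm [-0.2 31.7 -0.6] zhead 7.3 turn 0.1 F [ 0.3 -0.8 -0.1] T [ 0.   -0.1  -0.01] op 92.0 t 8.5 tilt [ 0.021 -1.     0.014] q7 [ 0.69  0.48 -0.47  1.87  0.31  0.83  0.19]
```

View pics/ov2.png

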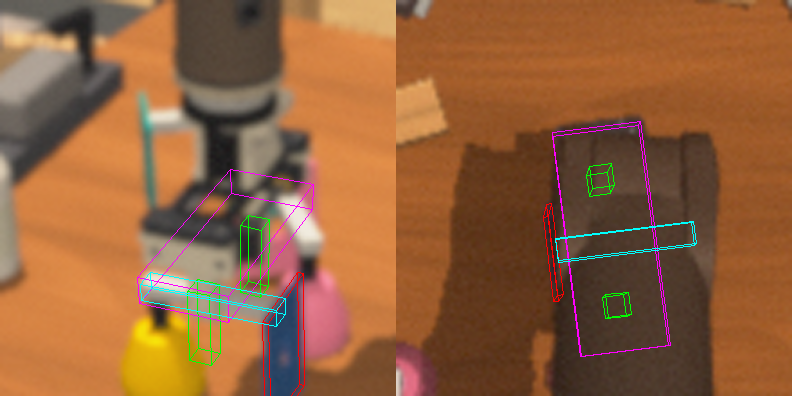

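Request:
servo_tool(rows=[0, 0.008, 0, 0, 0, 0.008, 0, 0, 0, 0.008, 0, 0, 0, 0.008, 0, 0, 0, 0, 0, 0])

```text
time: 9.0
position: [500.9, -241.1, 45.1]
ee_rot: [0.532, -0.459, 0.476, -0.53]
force: [-0.9, 0.4, -0.3]
opening: 91.8
```

```bash
python3 g.py 500.8 -241 49 7.2
python3 - <<'E'
from cell import manip
import cv2,numpy as np
f={n:manip.grab_frame(n)["frame"] for n in("scene","top")}
a=cv2.resize(f["scene"][140:250,180:300],None,fx=5,fy=5,interpolation=cv2.INTER_CUBIC)
cv2.imwrite("pics/pre3.png",a)
E
```

```text
pos [ 500.9 -241.1   45.1] tool shift mm [ 0.  -3.9 -0.1] zhead 7.3 turn 0.1 F [-0.9  0.4 -0.3] T [ 0.   -0.03  0.03] op 91.8 t 9.0 tilt [ 0.02  -1.     0.013] q7 [ 0.67  0.53 -0.45  1.9   0.34  0.76  0.16]
```

View pics/pre3.png

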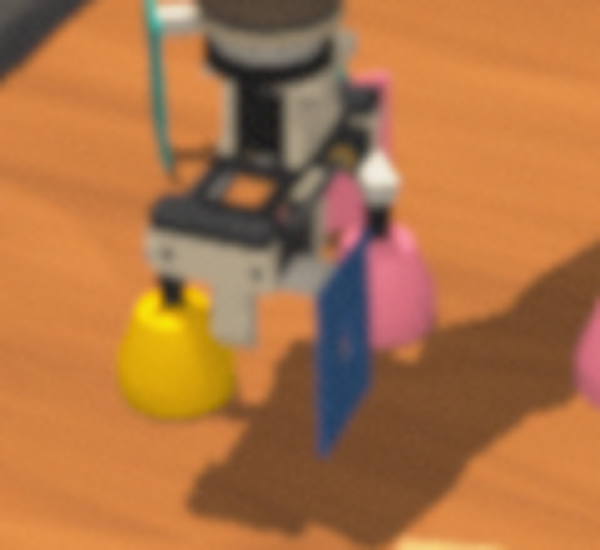

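Request:
servo_tool(rows=[0, -0.004, 0, 0, 0, 0, 0, 0])

```text
time: 9.3
position: [502.0, -241.1, 51.0]
ee_rot: [0.532, -0.458, 0.476, -0.53]
force: [1.1, 1.0, -0.1]
opening: 91.6
```

Request:
servo_tool(rows=[0, 0, 0, 0, 0, 0, 0, 0, 0, 0, 0, 0, 0, 0, 0, 0, 0, 0, 0, 0, 0, 0, 0, 0, 0, 0, 0, 0, 0, 0, 0, 0, 0, 0, 0, 0, 0, 0, 0, 0], hand=0.0)

```text
time: 10.3
position: [502.6, -241.4, 52.0]
ee_rot: [0.532, -0.457, 0.477, -0.53]
force: [0.4, -0.1, 0.7]
opening: 19.6
```

Request:
servo_tool(rows=[0, 0, 0, 0, 0, 0, 0, 0, 0, 0, 0, 0, 0, 0, 0, 0])

```text
time: 10.7
position: [502.5, -241.4, 52.0]
ee_rot: [0.531, -0.457, 0.477, -0.53]
force: [-0.1, 0.3, 0.2]
opening: 19.5
```

```bash
python3 g.py 500.8 -241 49 7.2
```

```text
pos [ 502.5 -241.4   52. ] tool shift mm [-0.7  3.  -1.7] zhead 7.29 turn 0.09 F [-0.1  0.3  0.2] T [-0.06 -0.05  0.01] op 19.5 t 10.7 tilt [ 0.022 -1.     0.017] q7 [ 0.67  0.52 -0.45  1.9   0.34  0.77  0.16]
```

Request:
servo_tool(rows=[0, -0.005, 0, 0, 0, -0.01, 0, 0, 0, -0.015, 0, 0, 0, -0.015, 0, 0, 0, -0.015, 0, 0, 0, -0.015, 0, 0, 0, -0.01, 0, 0, 0, -0.005, 0, 0, 0, 0, 0, 0])

```text
time: 11.6
position: [498.7, -238.3, 148.0]
ee_rot: [0.532, -0.458, 0.476, -0.53]
force: [0.0, -1.4, -2.8]
opening: 19.3
```

```bash
python3 g.py 500.8 -241 165 11.3
python3 - <<'E'
from cell import manip
import cv2,numpy as np
f={n:manip.grab_frame(n)["frame"] for n in("scene","top")}
a=cv2.resize(f["scene"][110:250,180:300],None,fx=4,fy=4,interpolation=cv2.INTER_CUBIC)
cv2.imwrite("pics/lift.png",a)
E
```

```text
pos [ 498.7 -238.3  148. ] tool shift mm [  3.3 -16.9   2. ] zhead 7.33 turn -3.97 F [ 0.  -1.4 -2.8] T [ 0.1  -0.08  0.  ] op 19.3 t 11.6 tilt [ 0.02  -1.     0.014] q7 [ 0.72  0.4  -0.5   1.8   0.25  0.97  0.24]
```

View pics/lift.png

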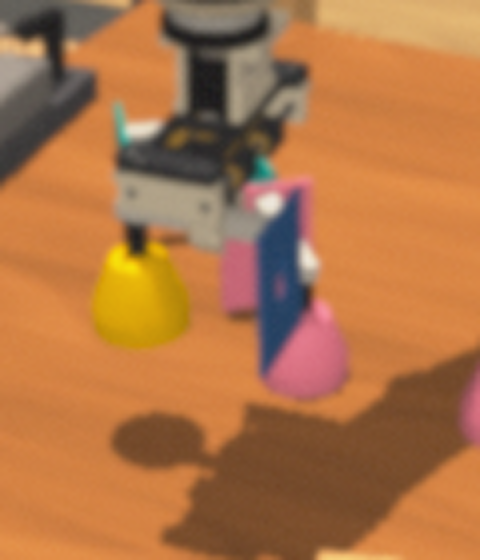

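Request:
servo_tool(rows=[0, -0.005, 0, -1.5, 0, -0.005, 0, -1.5, 0, -0.005, 0, -1, 0, 0, 0, 0])

```text
time: 12.1
position: [496.9, -237.5, 161.4]
ee_rot: [0.55, -0.439, 0.453, -0.547]
force: [0.1, 0.5, -2.9]
opening: 19.6
```

```bash
python3 g.py 515.5 52.7 165 11.35
```

```text
pos [ 496.9 -237.5  161.4] tool shift mm [-280.2   -8.    77.3] zhead 11.74 turn 0.39 F [ 0.1  0.5 -2.9] T [ 0.08 -0.11 -0.04] op 19.6 t 12.1 tilt [ 0.018 -1.     0.008] q7 [ 0.73  0.39 -0.52  1.79  0.24  1.01  0.32]
```

Request:
servo_tool(rows=[-0.01, -0.001, 0.003, 0, -0.02, -0.001, 0.0055, 0, -0.02, -0.001, 0.0055, 0, -0.02, -0.001, 0.0055, 0, -0.02, -0.001, 0.0055, 0, -0.02, -0.001, 0.0055, 0, -0.02, 0, 0.0055, 0, -0.02, 0, 0.0055, 0, -0.02, 0, 0.0055, 0, 0, 0, 0, 0])

```text
time: 13.1
position: [507.7, -47.1, 164.8]
ee_rot: [0.549, -0.44, 0.452, -0.548]
force: [0.9, 0.6, -2.2]
opening: 19.7
```

```bash
python3 g.py 515.5 52.7 165 11.35
```

```text
pos [507.7 -47.1 164.8] tool shift mm [-96.1  -1.4  28. ] zhead 11.76 turn 0.41 F [ 0.9  0.6 -2.2] T [ 0.24 -0.09 -0.02] op 19.7 t 13.1 tilt [ 0.015 -1.     0.009] q7 [ 0.45  0.34 -0.59  1.87  0.24  0.99 -0.05]
```

Request:
servo_tool(rows=[-0.015, 0, 0.0045, 0.2, -0.02, 0, 0.006, 0.2, -0.02, 0, 0.006, 0, -0.02, 0, 0.006, 0, -0.01, 0, 0.003, 0, 0, 0, 0, 0])

```text
time: 13.7
position: [514.7, 45.3, 163.4]
ee_rot: [0.548, -0.442, 0.454, -0.546]
force: [0.8, 0.0, -2.8]
opening: 20.2
```

```bash
python3 g.py 515.5 52.7 165 11.35;python3 - <<'E'
from cell import manip
import cv2,numpy as np
f={n:manip.grab_frame(n)["frame"] for n in("scene","top")}
for n in f: cv2.imwrite(f"pics/{n}_near.png",f[n])
a=cv2.resize(f["scene"][120:260,280:400],None,fx=3.3,fy=3.3,interpolation=cv2.INTER_CUBIC)
b=cv2.resize(f["top"][120:260,120:240],None,fx=3.3,fy=3.3,interpolation=cv2.INTER_CUBIC)
cv2.imwrite("pics/near.png",np.hstack([a,b]))
E
```

```text
pos [514.7  45.3 163.4] tool shift mm [-7.1 -1.7  2.2] zhead 11.34 turn -0.01 F [ 0.8  0.  -2.8] T [ 0.17 -0.03 -0.02] op 20.2 t 13.7 tilt [ 0.016 -1.     0.009] q7 [ 0.27  0.36 -0.62  1.85  0.26  1.   -0.25]
```

View pics/near.png

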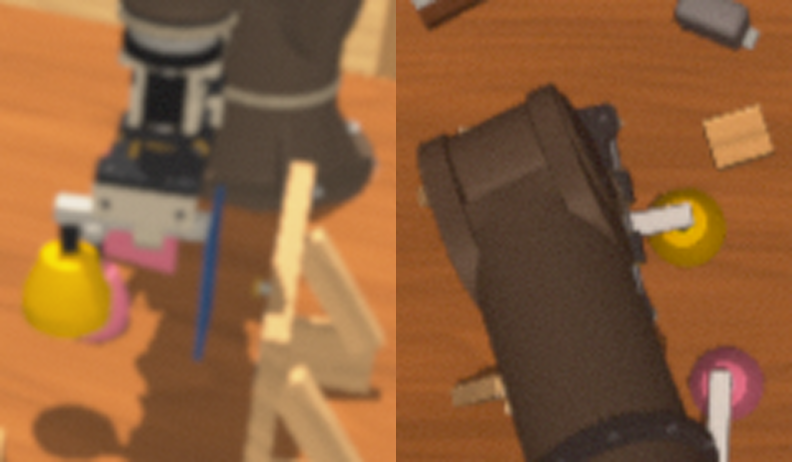

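```bash
cat > ov3.py <<'E'
import sys,cv2
from h import *
E=[(0,1),(0,2),(0,4),(1,3),(1,5),(2,3),(2,6),(3,7),(4,5),(4,6),(5,7),(6,7)]
def go(tag,lamp,out,k=4.5,pitch=0,wins={"scene":(285,150,90,100),"top":(150,150,85,100)}):
    h=np.radians(lamp[3]);c,s=np.cos(pitch),np.sin(pitch)
    L=np.array([[np.cos(h),-np.sin(h),0],[np.sin(h),np.cos(h),0],[0,0,1]])@np.array([[c,0,s],[0,1,0],[-s,0,c]]);l=np.array(lamp[:3])
    g=np.array([-51.5,0,100]); 
    B=[]
    def bx(M,P,x,y,z,c):B.append(([P+M@(np.array([a,b,d])) for a in x for b in y for d in z],c))
    bx(L,l,(-5,0),(-40,40),(0,115),(0,0,255));bx(L,l,(-127,-5),(-10,10),(92,108),(0,255,0))
    hb=np.radians(101.35);Mb=np.array([[np.cos(hb),-np.sin(hb),0],[np.sin(hb),np.cos(hb),0],[0,0,1]]);mo=np.array([482.2,139.3,0])
    bx(Mb,mo,(0,18),(-130,130),(0,200),(255,0,0))
    O=[]
    for n,(x,y,w,hh) in wins.items():
        i=cv2.imread(f"pics/{n}_{tag}.png");r=cv2.resize(i[y:y+hh,x:x+w],None,fx=k,fy=k,interpolation=cv2.INTER_CUBIC)
        for b,col in B:
            p=[tuple(((proj(n,X)+.5-[x,y])*k).astype(int)) for X in b]
            for a,d in E: cv2.line(r,p[a],p[d],col,1)
        th=np.linspace(0,2*np.pi,40)
        for rr,z in((37,0),):
            q=np.array([(proj(n,l+L@[-115+rr*np.cos(t),rr*np.sin(t),z])+.5-[x,y])*k for t in th]).astype(int)
            cv2.polylines(r,[q],True,(255,255,0),1)
        for xx in(-8.5,-13.5):
            q=np.array([(proj(n,mo+Mb@[xx,-13.8+8*np.cos(t),165+8*np.sin(t)])+.5-[x,y])*k for t in th]).astype(int)
            cv2.polylines(r,[q],True,(255,0,255),1)
        O.append(r)
    cv2.imwrite(out,np.hstack(O))
if __name__=="__main__":go(sys.argv[1],list(map(float,sys.argv[3:7])),sys.argv[2],pitch=float(sys.argv[7]) if len(sys.argv)>7 else 0)
E
python3 ov3.py near pics/ov_near.png 502.8 95.4 111.4 101.35
```

```text
(no output)
```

View pics/ov_near.png

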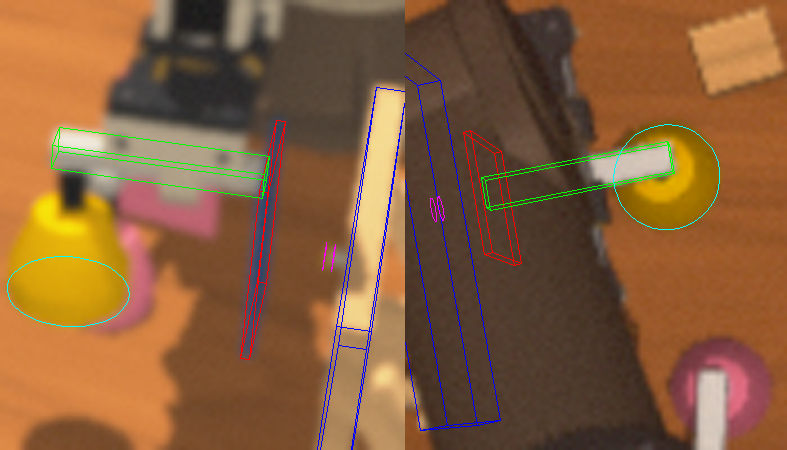

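```bash
python3 g.py 507.6 91.9 165 11.35; python3 g.py 511.1 74.3 165 11.35
```

```text
pos [514.7  43.2 163.2] tool shift mm [-49.1  -2.6   2.5] zhead 11.21 turn -0.14 F [-0.1 -0.8 -2.4] T [ 0.06 -0.05  0.01] op 19.6 t 13.8 tilt [ 0.017 -1.     0.008] q7 [ 0.28  0.36 -0.61  1.85  0.26  1.   -0.25]
pos [514.7  43.2 163.2] tool shift mm [-31.2  -2.3   2.5] zhead 11.21 turn -0.14 F [-0.1 -0.8 -2.4] T [ 0.06 -0.05  0.01] op 19.6 t 13.8 tilt [ 0.017 -1.     0.008] q7 [ 0.28  0.36 -0.61  1.85  0.26  1.   -0.25]
```

Request:
servo_tool(rows=[-0.006, -0.001, 0.001, -0.1, -0.008, -0.001, 0.001, 0, -0.008, 0, 0.0005, 0, -0.006, 0, 0, 0, -0.003, 0, 0, 0, 0, 0, 0, 0, 0, 0, 0, 0])

```text
time: 14.5
position: [510.7, 73.4, 164.6]
ee_rot: [0.548, -0.443, 0.456, -0.544]
force: [0.2, -0.2, -3.3]
opening: 19.7
```

```bash
python3 g.py 507.6 91.9 165 11.35; python3 g.py 511.1 74.3 165 11.35
```

```text
pos [510.7  73.4 164.6] tool shift mm [-18.7  -0.7   0.5] zhead 11.07 turn -0.28 F [ 0.2 -0.2 -3.3] T [ 0.1  -0.08 -0.01] op 19.7 t 14.5 tilt [ 0.018 -1.     0.007] q7 [ 0.22  0.36 -0.62  1.85  0.27  1.01 -0.32]
pos [510.7  73.4 164.6] tool shift mm [-0.8 -0.4  0.6] zhead 11.07 turn -0.28 F [ 0.2 -0.2 -3.3] T [ 0.1  -0.08 -0.01] op 19.7 t 14.5 tilt [ 0.018 -1.     0.007] q7 [ 0.22  0.36 -0.62  1.85  0.27  1.01 -0.32]
```

Request:
servo_tool(rows=[-0.002, -0.0005, 0.0005, -0.3, -0.002, 0, 0, 0, -0.002, 0, 0, 0])

```text
time: 14.8
position: [510.1, 78.9, 165.0]
ee_rot: [0.549, -0.442, 0.455, -0.545]
force: [-0.5, -0.5, -1.5]
opening: 19.6
```

Request:
servo_tool(rows=[-0.002, 0, 0, 0, -0.002, 0, 0, 0])

```text
time: 15.0
position: [509.3, 83.1, 164.9]
ee_rot: [0.549, -0.442, 0.455, -0.544]
force: [-0.6, -0.3, -2.7]
opening: 19.8
```

```bash
python3 g.py 507.6 91.9 165 11.35
```

```text
pos [509.3  83.1 164.9] tool shift mm [-9.  -0.3  0.1] zhead 11.31 turn -0.04 F [-0.6 -0.3 -2.7] T [ 0.16 -0.09  0.02] op 19.8 t 15.0 tilt [ 0.019 -1.     0.007] q7 [ 0.21  0.36 -0.63  1.85  0.27  1.01 -0.34]
```

Request:
servo_tool(rows=[-0.002, 0, 0, 0, -0.002, 0, 0, 0])

```text
time: 15.2
position: [508.4, 87.3, 164.8]
ee_rot: [0.549, -0.442, 0.455, -0.545]
force: [-0.0, -0.8, -3.0]
opening: 19.7
```

Request:
servo_tool(rows=[-0.0015, 0, 0, 0, -0.0015, 0, 0, 0])

```text
time: 15.4
position: [507.8, 90.7, 164.8]
ee_rot: [0.549, -0.442, 0.455, -0.545]
force: [-0.4, 0.0, -3.0]
opening: 20.0
```

```bash
python3 g.py 507.6 91.9 165 11.35
```

```text
pos [507.8  90.7 164.8] tool shift mm [-1.2 -0.3  0.1] zhead 11.32 turn -0.03 F [-0.4  0.  -3. ] T [ 0.09 -0.07  0.05] op 20.0 t 15.4 tilt [ 0.019 -1.     0.007] q7 [ 0.19  0.36 -0.63  1.85  0.27  1.01 -0.35]
```

Request:
servo_tool(rows=[-0.001, 0, 0, 0])

```text
time: 15.5
position: [507.6, 91.5, 164.8]
ee_rot: [0.549, -0.441, 0.455, -0.544]
force: [0.1, -2.6, -2.4]
opening: 19.5
```

Request:
servo_tool(rows=[-0.001, 0, 0, 0])

```text
time: 15.6
position: [507.5, 91.8, 164.8]
ee_rot: [0.549, -0.441, 0.455, -0.544]
force: [0.4, -3.0, -1.0]
opening: 19.4
```

Request:
servo_tool(rows=[-0.001, 0, 0, 0])

```text
time: 15.7
position: [507.5, 92.0, 164.8]
ee_rot: [0.549, -0.441, 0.456, -0.544]
force: [0.6, -4.9, -0.4]
opening: 19.5
```

```bash
python3 - <<'E'
from cell import manip
import cv2
for n in("scene","top"): cv2.imwrite(f"pics/{n}_on.png",manip.grab_frame(n)["frame"])
E
python3 g.py 507.6 91.9 165 11.35; python3 ov3.py on pics/ov_on.png 495.7 142 112.8 101.35
```

```text
pos [507.5  92.  164.8] tool shift mm [ 0.1 -0.2  0.1] zhead 11.24 turn -0.11 F [ 0.  -4.5 -0. ] T [-1.13 -0.28 -0.03] op 19.9 t 15.8 tilt [ 0.021 -1.     0.007] q7 [ 0.19  0.36 -0.63  1.85  0.27  1.01 -0.36]
```

View pics/ov_on.png

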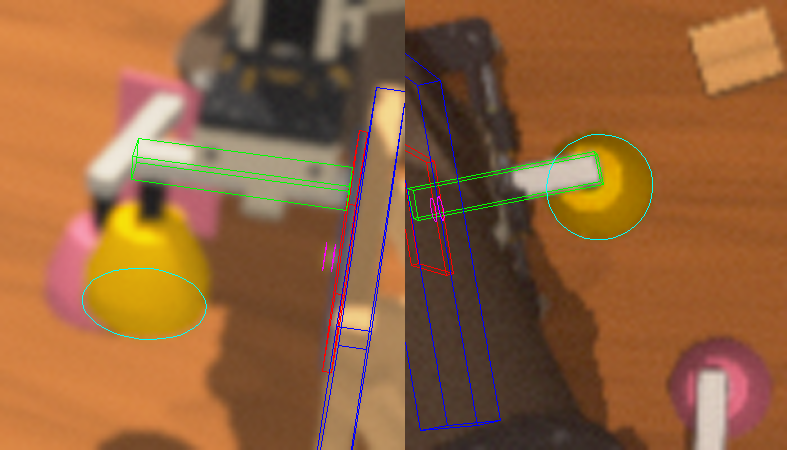

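Request:
servo_tool(rows=[0.0003, 0.002, 0, 0, 0, 0.002, 0, 0])

```text
time: 16.0
position: [507.9, 91.6, 160.9]
ee_rot: [0.549, -0.441, 0.456, -0.544]
force: [0.3, -2.3, -1.2]
opening: 19.8
```

Request:
servo_tool(rows=[0, 0.002, 0, 0, 0, 0.002, 0, 0])

```text
time: 16.2
position: [507.9, 91.8, 156.4]
ee_rot: [0.549, -0.441, 0.456, -0.544]
force: [1.2, -3.7, -1.2]
opening: 19.5
```

```bash
python3 g.py 507.6 91.9 143 11.35
```

```text
pos [507.9  91.8 156.4] tool shift mm [-0.5 13.4 -0.4] zhead 11.23 turn -0.12 F [ 1.2 -3.7 -1.2] T [-0.62 -0.22 -0.02] op 19.5 t 16.2 tilt [ 0.021 -1.     0.008] q7 [ 0.18  0.37 -0.62  1.86  0.28  0.99 -0.37]
```

Request:
servo_tool(rows=[0, 0.002, 0, 0, 0, 0.002, 0, 0])

```text
time: 16.4
position: [507.9, 91.7, 151.9]
ee_rot: [0.549, -0.441, 0.456, -0.544]
force: [-0.2, -2.4, -1.7]
opening: 19.5
```

Request:
servo_tool(rows=[0, 0.0015, 0, 0, 0, 0.0015, 0, 0])

```text
time: 16.6
position: [507.9, 91.7, 148.5]
ee_rot: [0.549, -0.441, 0.456, -0.544]
force: [0.7, -1.6, -1.5]
opening: 20.2
```

Request:
servo_tool(rows=[0, 0.0015, 0, 0, 0, 0.0015, 0, 0])

```text
time: 16.8
position: [507.9, 91.7, 145.2]
ee_rot: [0.549, -0.441, 0.456, -0.544]
force: [0.4, -3.0, -1.5]
opening: 20.1
```

```bash
python3 g.py 507.6 91.9 143 11.35
```

```text
pos [507.9  91.7 145.2] tool shift mm [-0.3  2.2 -0.3] zhead 11.24 turn -0.11 F [ 0.4 -3.  -1.5] T [-0.54 -0.18 -0.01] op 20.1 t 16.8 tilt [ 0.02  -1.     0.007] q7 [ 0.18  0.38 -0.62  1.87  0.29  0.97 -0.38]
```

Request:
servo_tool(rows=[0, 0.001, 0, 0, 0, 0.001, 0, 0])

```text
time: 17.0
position: [507.9, 91.7, 143.0]
ee_rot: [0.549, -0.441, 0.456, -0.544]
force: [0.3, -2.9, -1.3]
opening: 19.9
```

Request:
servo_tool(rows=[0, 0.001, 0, 0])

```text
time: 17.1
position: [508.1, 91.6, 142.2]
ee_rot: [0.549, -0.441, 0.456, -0.544]
force: [-2.2, -4.7, 8.8]
opening: 19.3
```

Request:
servo_tool(rows=[0, 0.001, 0, 0])

```text
time: 17.2
position: [508.3, 91.4, 141.9]
ee_rot: [0.549, -0.441, 0.456, -0.544]
force: [-4.6, -4.5, 13.8]
opening: 19.8
```

Request:
servo_tool(rows=[0, -0.0003, 0, 0])

```text
time: 17.3
position: [508.1, 91.6, 142.4]
ee_rot: [0.549, -0.441, 0.456, -0.544]
force: [0.4, -1.2, -1.8]
opening: 19.8
```

```bash
python3 - <<'E'
from cell import manip
import cv2
for n in("scene","top"): cv2.imwrite(f"pics/{n}_home.png",manip.grab_frame(n)["frame"])
E
python3 g.py 507.6 91.9 143 11.35; python3 ov3.py home pics/ov_home.png 495.7 142 91 101.35
```

```text
pos [508.2  91.5 142.3] tool shift mm [-0.5 -0.7 -0.5] zhead 11.23 turn -0.12 F [-1.4 -2.8  2.1] T [-0.4   0.13 -0.02] op 19.6 t 17.4 tilt [ 0.021 -1.     0.008] q7 [ 0.18  0.38 -0.62  1.88  0.3   0.97 -0.38]
```

View pics/ov_home.png

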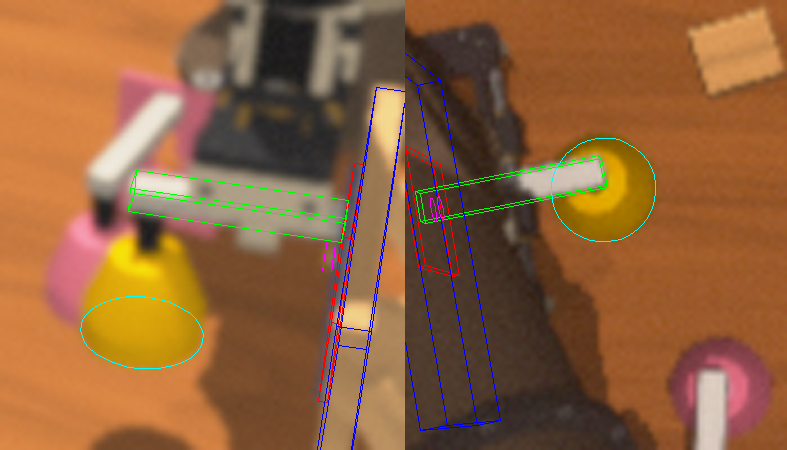

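Request:
servo_tool(rows=[0, 0, 0, 0, 0, 0, 0, 0, 0, 0, 0, 0, 0, 0, 0, 0, 0, 0, 0, 0, 0, 0, 0, 0, 0, 0, 0, 0, 0, 0, 0, 0, 0, 0, 0, 0, 0, 0, 0, 0], hand=0.08)

```text
time: 18.4
position: [508.8, 94.0, 142.6]
ee_rot: [0.548, -0.441, 0.455, -0.546]
force: [-0.3, 0.2, -0.7]
opening: 80.1
```

```bash
python3 - <<'E'
from cell import manip
import cv2
for n in("scene","top"): cv2.imwrite(f"pics/{n}_rel.png",manip.grab_frame(n)["frame"])
E
python3 g.py 507.6 91.9 143 11.35; python3 ov3.py rel pics/ov_rel.png 495.7 142 91 101.35
```

```text
pos [508.8  94.  142.6] tool shift mm [ 1.8 -0.4 -1.6] zhead 11.34 turn -0.01 F [ 0.5  1.1 -0.1] T [-0.02 -0.1  -0.01] op 79.9 t 18.5 tilt [ 0.018 -1.     0.01 ] q7 [ 0.18  0.38 -0.62  1.87  0.29  0.96 -0.38]
```

View pics/ov_rel.png

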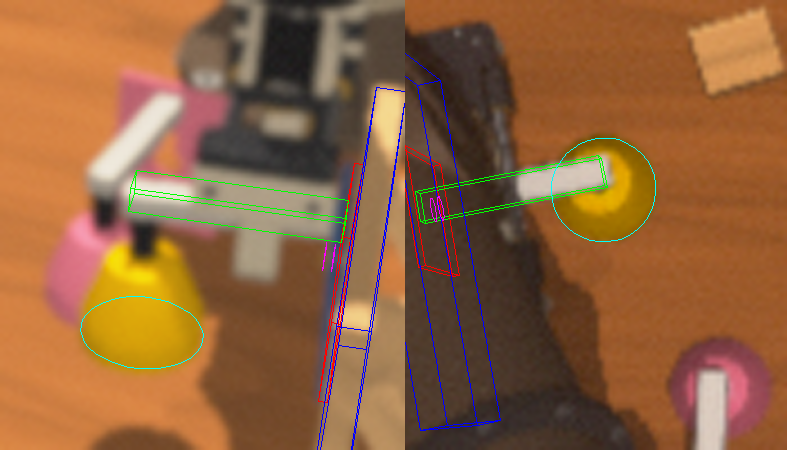

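Request:
servo_tool(rows=[0, -0.01, -0.001, 0, 0, -0.015, 0, 0, 0, -0.02, 0, 0, 0, -0.02, 0, 0, 0, -0.02, 0, 0, 0, -0.02, 0, 0, 0, -0.02, 0, 0, 0, 0, 0, 0])

```text
time: 19.3
position: [504.9, 96.7, 277.2]
ee_rot: [0.548, -0.44, 0.455, -0.546]
force: [0.3, 0.6, -0.5]
opening: 79.8
```

Request:
servo_tool(rows=[0.03, 0, 0, 0, 0.03, 0, 0, 0, 0.04, 0, -0.02, 0, 0.04, 0, -0.03, 0, 0.04, 0, -0.03, 0, 0.04, 0, -0.03, 0, 0.03, 0, -0.03, 0, 0, 0, 0, 0, 0, 0, 0, 0])

```text
time: 20.2
position: [413.5, -182.1, 279.3]
ee_rot: [-0.548, 0.44, -0.454, 0.548]
force: [0.7, 0.5, -0.3]
opening: 80.1
```

```bash
python3 - <<'E'
from cell import manip
import cv2,numpy as np
from h import *
for n in("scene","top"): cv2.imwrite(f"pics/{n}_end.png",manip.grab_frame(n)["frame"])
for t,z in(("lamp",91),("lamp_grip",191),("tape",0),("offcut",0),("glue",0),("jar",0)):
  for c in("scene","top"):
    for r in manip.spot_point(t,c)[:4]: print(t,c,np.round(r["at"]),round(r["confidence"],2),np.round(onz(c,r["at"],z)))
E
python3 g.py 507.6 91.9 143 11.35; python3 ov3.py end pics/ov_end.png 495.7 142 91 101.35 0.04
```

```text
lamp scene [212. 166.] 0.96 [ 375. -392.   91.]
lamp scene [324. 196.] 0.96 [382.   1.  91.]
lamp scene [360. 230.] 0.95 [493. 143.  91.]
lamp scene [249. 188.] 0.86 [ 439. -222.   91.]
lamp top [347. 275.] 0.96 [ 258. -454.   91.]
lamp top [159. 198.] 0.75 [496. 140.  91.]
lamp top [221. 270.] 0.72 [273. -61.  91.]
lamp top [295. 261.] 0.59 [ 299. -293.   91.]
lamp_grip scene [340. 193.] 0.86 [495.  81. 191.]
lamp_grip scene [317. 181.] 0.73 [465.   5. 191.]
lamp_grip scene [248. 166.] 0.68 [ 475. -202.  191.]
lamp_grip scene [226. 142.] 0.59 [ 372. -335.  191.]
lamp_grip top [214. 262.] 0.86 [302. -46. 191.]
lamp_grip top [340. 283.] 0.78 [ 243. -414.  191.]
lamp_grip top [168. 193.] 0.65 [505.  91. 191.]
lamp_grip top [293. 250.] 0.55 [ 339. -276.  191.]
tape scene [256. 294.] 0.59 [753. -37.   0.]
tape top [212. 128.] 0.68 [748. -20.   0.]
tape top [224. 162.] 0.44 [631. -60.   0.]
offcut scene [270. 266.] 0.7 [638. -52.   0.]
offcut top [226. 164.] 0.78 [623. -69.   0.]
glue scene [166. 182.] 0.83 [ 405. -570.    0.]
glue top [373. 224.] 0.95 [ 419. -566.    0.]
jar scene [148. 194.] 0.82 [ 498. -578.    0.]
jar scene [361. 203.] 0.4 [229.  79.   0.]
jar top [369. 194.] 0.83 [ 520. -557.    0.]
pos [ 414.1 -181.6  279.2] tool shift mm [-250.7  134.5  145.6] zhead 11.76 turn 0.41 F [-0.9 -0.4  0.4] T [-0.02 -0.13 -0.02] op 79.7 t 20.9 tilt [ 0.014 -1.     0.013] q7 [ 0.74  0.11 -0.49  1.82  0.06  1.2   0.43]
```

View pics/ov_end.png

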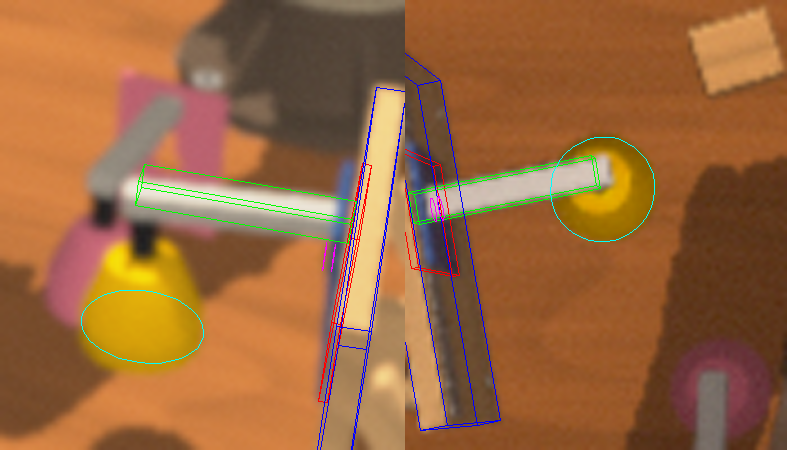

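View pics/scene_end.png

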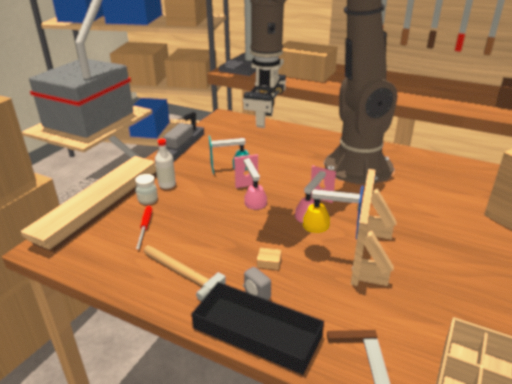

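```bash
python3 - <<'E'
from cell import manip
import cv2,numpy as np
a=cv2.imread("pics/scene_end.png");b=manip.grab_frame("scene")["frame"]
cv2.imwrite("pics/scene_end2.png",b);cv2.imwrite("pics/top_end2.png",manip.grab_frame("top")["frame"])
print(np.abs(a.astype(int)-b)[180:240,300:380].mean(),manip.read_state()["time"])
E
python3 ov3.py end2 pics/ov_end2.png 495.7 142 91 101.35 -0.045
```

```text
1.0342361111111111 21.0
```

View pics/ov_end2.png

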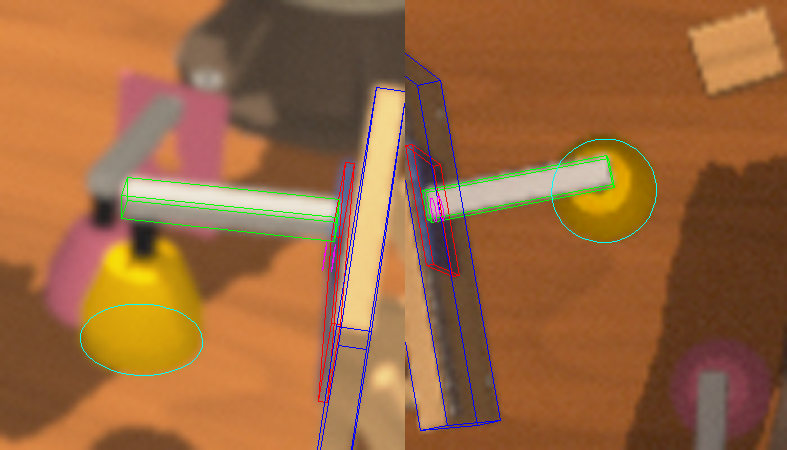

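Pixels agree with the lamp hanging home (foot 91 mm up), tilted about 0.045 rad by the stud's slack; it is still and the gripper is clear. Handing in.

```bash
python3 -c "
from cell import manip
print(manip.hand_in())"
```

```text
the job is handed in; nothing more can be done
None
```

The yellow-and-blue lamp is hanging on the stud, fully home in the slot. I let go, backed the gripper off and handed the job in at about 21 s; no verdict was reported.

**How it went:**
- **Choosing the lamp:** I told it from the two pink look-alikes and the turquoise one by its blue plate and yellow shade. I checked that choice in a close crop.
- **Grasp:** The first grip missed and closed above the arm. The pictures showed the fingertips about 32 mm higher than the reported TCP, and I found no cause for that. I descended by that amount and gripped again, with the fingers stopping at 19.5 mm on the 20 mm arm.
- **Stud:** It showed in both cameras, at about y = -14 mm from the mark. I felt nothing at the depth of the stud's head. The plate met the board within 0.5 mm of where I had calculated.
- **Sliding down:** The lamp met a firm stop after about 22 mm of travel, as the slot length predicts. The largest force I read was about 15 N, though force is only read at the end of each call.

**Last checks:**
- A model of the lamp in the hung position (foot 91 mm up) overlays both pictures well. It leans out about 0.045 rad, from the slack behind the stud's head (limit 0.15).
- The network's estimate of the lamp's origin was within about 3 mm of that position in both views.
- Two pictures about 0.7 s apart showed no visible movement.
- The gripper was about 300 mm away with no force on it.
- I re-measured the tape, offcut, glue and jar, and all were where they started within the networks' scatter. The largest difference was about 15 mm, for the tape in the top view. The driver, mallet and square I only looked at in the picture.

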